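# Refill the laundry tray: pegs, brush and cup, not their look-alikes

## Robot

A 6-joint arm with a two-finger parallel gripper is mounted at the origin on the work surface. World frame = base frame: x ahead of the robot, y to its left, z up, the work surface at z = 0. Lengths are in m, angles in degrees, forces in N, time in s.
With the tool pointing down it reaches from about 0.25 to 0.725 m from the base axis. Payload 9.7 kg.
Tool frame: the origin (TCP) lies midway between the tips of the shut fingers; the grasp point (between the pads) lies 19 mm behind it (bot.hold_point_z is the distance from the TCP to the grasp point, in m); z points along the fingers, y is the line along which they close (so a half turn about z gives the same grasp; the last joint's range is limited). The gripper opens to 85 mm and grips with 20 to 120 N. Pads are 22 mm wide; open, the fingers measure 114 mm over their backs; the gripper's body (76 mm by 85 mm) begins 54 mm behind the grasp point. The pads swing forward as they close: fully open they stand 13 mm farther back than shut.
Start: joints at [68.01, 4.979, 10.078, 95.1, 0, 90], TCP at [0.206, 0.51, 0.231] pointing down, gripper open.
Joint ranges: [-179.16, 179.16], [-48.56, 103.87], [-65.8, 70.77], [-126.05, 130.52], [-82.76, 87.17], [-180, 180]. Speed limits (degrees/s): [127.2, 127.2, 147.25, 180, 180, 180].

## Interface

Orientations are given as [roll, pitch, yaw] about the fixed x, y, z axes, in that order (R = Rz(yaw) Ry(pitch) Rx(roll)).
In Python, from workcell import bot gives the robot as it stands.
- The arm moves only by the tool play_rows, never from a script. Its argument "steps" is a list that holds one entry, the list of rows, each a list of 4 numbers: the shift along the tool's x, y, z in m, then the turn about the tool's z in rad. In form: [[[tx, ty, tz, yaw], ...]]. A call has exactly 5 rows; each row shifts and turns the commanded pose from where the row before left it, along the tool's axes as they then stand; what a row does not reach is not made up. A row lasts 1/12 s, in which the tool goes at most 41.7 mm and 7.16 degrees, less where a joint would pass 70% of its speed; a pose out of reach is approached as far as the arm can. A call is refused whole if a number of a shift passes 0.0417 or a number of a turn 0.125, either way. A call with a gripper value outside its range is refused whole. "gripper" is the finger opening in m, from 0 to 0.0854, set as the call begins (left out, the last holds). The fingers move at their own pace and stop on an object; "squeeze" is the grip in N (left out, the last holds). Time passes only in rows, so rows that do not move let the fingers close, or fill a call up. It gives the time, the measured TCP pose, the force, the opening and the grip force at its end, in the units of the state.
- bot.get_obs(): the state, without advancing time (a new reading comes with each control period).
- bot.camera(name): name is "scene" or "top"; returns a dict with "img" (480x640x3 uint8, blue, green, red), "vfov" (degrees; the focal length in pixels is half the picture's height over the tangent of half this angle, whatever the lens; pixels are square), "cx", "cy" (the principal point, pixels), "D" ([k1, k2, p1, p2, k3] as OpenCV has them; the pictures are not rectified), "xyz" and "attitude" of the camera in the world. Camera axes: x right, y down, z forward; pixel columns grow to the right and rows downward; lengths in m; the calibration is good to about 2 mm. A picture is of the moment at which its call begins. There is no depth.
- bot.job_done(): hands the job in; it is judged then, once.
The state is a dict: "time": time; "q": joint angles; "qd": joint speeds; "joint_efforts": joint torques, N m; "ee_pos": TCP position; "tcp_rot": TCP orientation; "wrist_force": force on the tool from outside, world axes, zero at the start; "torque": the same for the moment, N m; "opening": finger opening in m; "grasp_force": force on a finger pad.
Only numpy, scipy, OpenCV 4.12 (cv2) and the standard library are available. Lean on these libraries where they do the work, as an engineer would, in place of code of your own. Each camera call takes 0.05 s, during which the arm holds its last target. There are 200 camera calls.

## Task

Put the washing things back in the white laundry tray: one spring clothes peg lying flat and lengthwise in each half of the ridged insert, the scrubbing brush lengthwise and bristles up in the plain rectangular insert, and the open measuring cup upright in about the middle of the round insert, each resting fully on its insert's floor. Leave the split peg without a spring, the plain wooden block and the lidded pot where they are.

Things in the scene. Friction and masses are not known exactly. Their poses are not given: they have to be found in the camera images.
- peg_a: Spring clothes peg of pale wood, 90 long x 18 wide x 15 mm high as it lies: two legs with a steel coil spring between. About 20 g; rigid, does not open. Origin: centre of its underside, on the worktop; x along it to the nose, y across the legs, z up. Grip across y at the middle. The two spring pegs are alike; either may go in either half.
- peg_b: Spring clothes peg of pale wood, 90 long x 18 wide x 15 mm high as it lies: two legs with a steel coil spring between. About 20 g; rigid, does not open. Origin: centre of its underside, on the worktop; x along it to the nose, y across the legs, z up. Grip across y at the middle. The two spring pegs are alike; either may go in either half.
- brush: Scrubbing brush lying bristles up: pale wooden back 92 x 52 x 16 mm, on it a pad of cream bristle tufts 80 x 40 mm, 34 mm high in all, about 90 g. Origin: centre of the wood's underside, on the worktop; x along its length, y across, z up. Grip the wooden back across y, fingers down beside the bristles.
- cup: Open round white plastic measuring cup, empty, upright, 56 mm across at the rim, a little narrower at the foot, 50 mm high, wall 3 mm, about 40 g. Origin: centre of its underside, on the worktop; z up along its axis. It can be gripped across its outside.
- dolly: Look-alike to be left: one-piece wooden split peg without a spring, about 106 long x 16 wide x 15 mm high (head 19 mm), with a round head at one end and two prongs at the other. Origin: near its middle, on the worktop; x along its length towards the prongs.
- block: Look-alike to be left: plain pale wooden block (for keeping moths away) 92 x 52 x 30 mm, without bristles, two thin dark grooves on top. Origin: centre of its underside; x along its length.
- pot: Look-alike to be left: round white pot closed by a flat lid with a straight 40 mm grip bar across it, 56 mm across, 57 mm high in all. Origin: centre of its underside, z up.
- split_insert: Rectangular insert 92 (x) x 120 (y) mm with a 14 mm wide ridge along y through its middle, as high as the rim: two halves, 36 (x) x 114 mm inside, middles at x = +25 and -25 mm. Fixed. Origin: centre of underside, 4 mm above the worktop, z up; floor top at z = 3 mm, rim top at z = 8 mm. One of three wooden inserts in a row, 94 mm apart, in any order, in a white tray 292 x 134 mm, 8 mm high.
- plain_insert: Rectangular insert 92 (x) x 120 (y) mm without a ridge, 86 x 114 mm inside. Fixed. Origin: centre of underside, 4 mm above the worktop, z up; floor top at z = 3 mm, rim top at z = 8 mm. One of three wooden inserts in a row, 94 mm apart, in any order, in a white tray 292 x 134 mm, 8 mm high.
- round_insert: Round insert, a shallow dish 86 mm across outside, 80 mm inside. Fixed. Origin: centre of underside, 4 mm above the worktop, z up; floor top at z = 3 mm, rim top at z = 8 mm. One of three wooden inserts in a row, 94 mm apart, in any order, in a white tray 292 x 134 mm, 8 mm high.
Mind the look-alikes: they are no part of the job. What is shaped like the peg_a but blue is not meant. What is shaped like the cup but orange is not meant.

How it is judged (in metres and radians):
At the end, for the whole second after the job is handed in: In their inserts, on the floor (within 3.5 mm), level (0.1 rad), lengthwise (0.5 rad), at rest: a spring peg 12-38 mm each side of the ridged one's middle (ends 18 mm); brush in the plain one (25 mm across, 18 mm along); cup within 17 mm of the round one's middle. Look-alikes moved under 25 mm (y of peg_a in the frame of split_insert between -0.018 and 0.018 m and angle between the x axis of each of peg_a, peg_b and the y axis of split_insert, either way round below 0.5 rad and z of peg_a in the frame of split_insert between 0 and 0.0065 m and angle between each of peg_a, peg_b, brush, cup's own z axis and vertical below 0.1 rad and linear speed of each of peg_a, peg_b, brush, cup below 0.02 m/s and y of peg_b in the frame of split_insert between -0.018 and 0.018 m and z of peg_b in the frame of split_insert between 0 and 0.0065 m and ((x of peg_a in the frame of split_insert between 0.012 and 0.038 m and x of peg_b in the frame of split_insert between -0.038 and -0.012 m) or (x of peg_a in the frame of split_insert between -0.038 and -0.012 m and x of peg_b in the frame of split_insert between 0.012 and 0.038 m)) and x of brush in the frame of plain_insert between -0.025 and 0.025 m and y of brush in the frame of plain_insert between -0.018 and 0.018 m and angle between the x axis of brush and the y axis of plain_insert, either way round below 0.5 rad and z of brush in the frame of plain_insert between 0 and 0.0065 m and horizontal distance between cup and round_insert below 0.017 m and z of cup in the frame of round_insert between 0 and 0.0065 m and distance of each of dolly, block, pot from where it was at the start of the episode below 0.025 m); the robot touches nothing.
It fails at once if the split peg without a spring is pushed or carried more than 25 mm from its place (distance of dolly from where it was at the start of the episode above 0.025 m).
It fails at once if the plain wooden block is pushed or carried more than 25 mm from its place (distance of block from where it was at the start of the episode above 0.025 m).
It fails at once if the lidded pot is pushed or carried more than 25 mm from its place (distance of pot from where it was at the start of the episode above 0.025 m).
It also fails if it takes over 93 s, if anything falls off the work surface, if the arm or the gripper's body presses on something with over 40 N, if the wrist force passes 120 N, or if a joint passes its speed limit or range.

## Working session

There is one attempt and no reset: what is moved stays moved. The work goes in short steps, Python scripts to look and compute and a tool call to move; the robot and the scene stay as the last step left them, time stands still between calls to the robot, and variables do not carry over. Pictures are saved under pics/ and viewed, at most 14 in all, crops included, and the job is handed in when it is done.

Besides the shell and the picture viewer there is one more tool, called after "Emit:" by a JSON object that holds its "name" and its "arguments". play_rows: Moves the arm, as the interface text tells. Its arguments: {"type":"object","properties":{"steps":{"type":"array","items":{"type":"array","items":{"type":"array","items":{"type":"number"}}}},"gripper":{"type":"number"},"squeeze":{"type":"number"}},"required":["steps"]}

```bash
ls; mkdir -p pics; python3 - <<'E'
from workcell import bot
import cv2
for n in("top","scene"):
    c=bot.camera(n); cv2.imwrite(f"pics/{n}0.png",c["img"]); print({k:v for k,v in c.items() if k!="img"})
print(bot.get_obs(),bot.hold_point_z)
E
```

```text
pics
{'vfov': 55.80002684279672, 'cx': 322.7659823519779, 'cy': 245.30144104767726, 'D': array([-0.00998616,  0.        ,  0.        ,  0.        ,  0.        ]), 'xyz': array([0.32940343, 0.04907101, 0.97055989]), 'attitude': array([-1.68328985e+02,  1.44093908e-01, -9.19429624e+01])}
{'vfov': 45.172464119642534, 'cx': 317.12718080983274, 'cy': 241.41273057089836, 'D': array([-0.1907022,  0.       ,  0.       ,  0.       ,  0.       ]), 'xyz': array([1.19411123, 0.73019224, 0.7152438 ]), 'attitude': array([-125.70849962,    0.25124998,  136.03646669])}
{'time': 0.1, 'q': array([ 6.80087557e+01,  5.00769926e+00,  1.00396388e+01,  9.50979775e+01,
       -5.20489927e-04,  9.00003966e+01]), 'qd': array([ 0.04472854,  0.04627229,  0.04991166, -0.05234244,  0.03388805,
        0.14676476]), 'joint_efforts': array([ 1.49423609e-03, -5.21562302e+01,  4.65652692e+01,  1.59941695e-02,
        1.04783469e-04, -4.45910530e-05]), 'ee_pos': array([0.20588684, 0.50980519, 0.23066212]), 'tcp_rot': array([-1.79933962e+02,  5.20946654e-04,  1.58008360e+02]), 'wrist_force': array([ 0.28640832,  0.34623633, -0.11143467]), 'torque': array([ 0.0276124 , -0.03201817, -0.01517438]), 'grasp_force': 0.0, 'opening': 0.08580329963431023} 0.0187
```

View pics/top0.png

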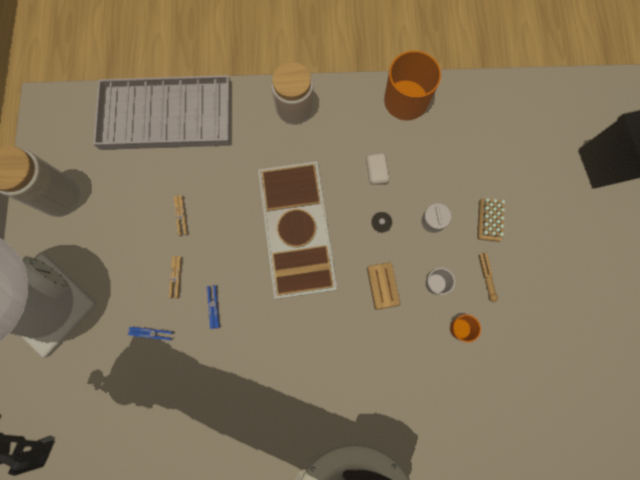

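View pics/scene0.png

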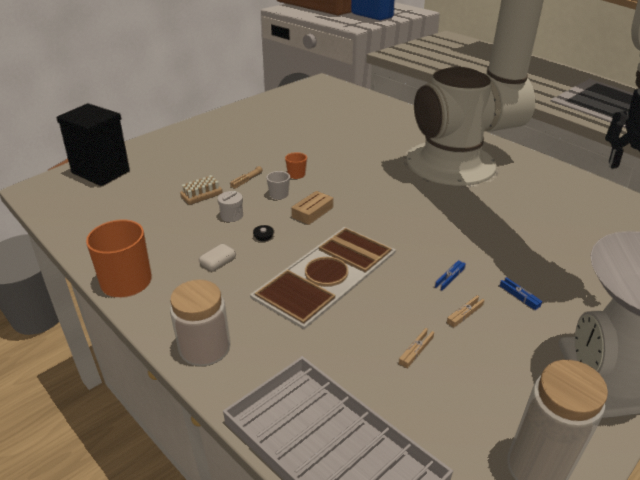

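The top view shows the spring pegs at about (180,215) and (175,277). The tray's inserts run plain (291,187), round (297,228) and ridged (303,271). The brush is at (491,220), the cup at (440,282), and the look-alikes are the pot (437,217), dolly (488,277) and block (383,285). The scene view agrees with this.

```bash
cat > h.py <<'E'
import numpy as np,cv2
from scipy.spatial.transform import Rotation as R
def K(c):
    f=240/np.tan(np.radians(c["vfov"]/2)); return np.array([[f,0,c["cx"]],[0,f,c["cy"]],[0,0,1]])
def world(c,px,z):
    p=cv2.undistortPoints(np.array(px,float).reshape(-1,1,2),K(c),c["D"]).reshape(-1,2)
    d=R.from_euler("xyz",c["attitude"],degrees=True).apply(np.c_[p,np.ones(len(p))])
    return c["xyz"]+d*((z-c["xyz"][2])/d[:,2])[:,None]
def pix(c,P):
    M=R.from_euler("xyz",c["attitude"],degrees=True).as_matrix()
    return cv2.projectPoints(np.array(P,float).reshape(-1,3),cv2.Rodrigues(M.T)[0],-M.T@c["xyz"],K(c),c["D"])[0].reshape(-1,2)
def blobs(c,box,mask,z,amin=30):
    x0,y0,x1,y1=box; m=np.zeros(mask.shape,np.uint8); m[y0:y1,x0:x1]=mask[y0:y1,x0:x1]*255
    out=[]
    for k in cv2.findContours(m,cv2.RETR_EXTERNAL,cv2.CHAIN_APPROX_NONE)[0]:
        if cv2.contourArea(k)<amin: continue
        W=world(c,k,z)[:,:2]; r=cv2.minAreaRect((W*1000).astype(np.float32)); b=cv2.boxPoints(r)
        e=max(b[1]-b[0],b[2]-b[1],key=np.linalg.norm)
        out.append((np.round(r[0],1),np.round(sorted(r[1]),1),round(float(np.degrees(np.arctan2(e[1],e[0])))%180,1),cv2.boundingRect(k)))
    return out
E
cat > m.py <<'E'
from workcell import bot
from h import *
c=bot.camera("top"); im=c["img"]; hsv=cv2.cvtColor(im,cv2.COLOR_BGR2HSV); s=hsv[...,1]
for n,p in dict(bg=(400,100),peg=(180,215),tray=(300,205),plain=(291,187),cupin=(437,284)).items(): print(n,hsv[p[1],p[0]])
wood=(s>110)&(hsv[...,0]<30)
for n,b,z in [("pegs",(160,180,200,310),.008),("tray",(255,155,340,300),.012),("block",(360,255,405,315),.02),("brush",(470,190,515,245),.012),("dolly",(475,246,505,308),.008)]:
    print(n); [print("  ",*q) for q in blobs(c,b,wood,z)]
white=(s<60)&(hsv[...,2]>110)
for n,b,z in [("tray",(250,150,345,305),.008),("cup",(420,262,462,300),.05),("pot",(418,198,458,236),.04)]:
    print(n); [print("  ",*q) for q in blobs(c,b,white,z)]
q=im[150:345,120:520]; cv2.imwrite("pics/crop1.png",cv2.resize(q,(800,390),interpolation=cv2.INTER_CUBIC))
E
python3 m.py
```

```text
bg [ 13 186 103]
peg [ 16  83 147]
tray [ 17 114 130]
plain [ 11 125  86]
cupin [ 18  36 171]
pegs
   [444.4 372.2] [ 6.4 34.1] 1.9 (169, 281, 4, 17)
   [448.3 358.3] [ 6.7 42.8] 177.3 (175, 277, 5, 21)
   [493.7 361.9] [17.3 43.3] 1.9 (172, 256, 9, 21)
   [630.6 361.9] [17.8 42. ] 1.9 (174, 196, 9, 19)
tray
   [475.9  90.5] [ 89.  116.2] 96.7 (273, 246, 59, 49)
   [569.3 101.6] [79.2 80.4] 42.9 (278, 210, 38, 37)
   [662.2 111.8] [ 90.3 116.5] 96.6 (263, 165, 56, 45)
block
   [435.7 -78.9] [52.8 91.5] 8.1 (368, 263, 32, 46)
brush
   [ 572.5 -321.3] [49.8 91.5] 174.1 (478, 199, 24, 42)
dolly
   [ 447.6 -306.2] [ 17.8 102.5] 7.3 (479, 253, 19, 48)
tray
   [569.9 101.3] [142.2 299.5] 6.6 (257, 161, 81, 139)
cup
   [ 438.1 -193.8] [57.8 57.9] 131.4 (427, 266, 29, 30)
pot
   [ 579.1 -202. ] [57.2 59.3] 88.0 (424, 202, 29, 27)
```

View pics/crop1.png

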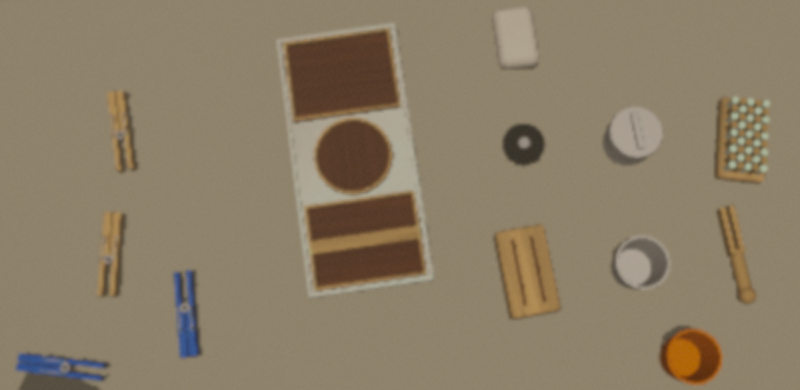

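The crop confirms the layout: tray at 6.6°, spring pegs at crop (120,130) and (110,253), cup rim at (641,262). Next I refine the pegs and check the cup and brush against the second view.

```bash
cat > m2.py <<'E'
from workcell import bot
from h import *
for cam,boxes in dict(top=[("pegA",(165,188,195,242),.008),("pegB",(160,250,190,304),.008),("cup",(420,262,462,300),.05),("brush",(470,190,515,245),.008)],
  scene=[("pegA",(446,296,488,328),.008),("pegB",(395,326,440,368),.008),("cup",(262,168,293,202),.05),("brush",(175,172,226,206),.008)]).items():
    c=bot.camera(cam); lab=cv2.cvtColor(c["img"],cv2.COLOR_BGR2Lab).astype(float)
    for n,b,z in boxes:
        x0,y0,x1,y1=b; p=lab[y0:y1,x0:x1].reshape(-1,3); bg=np.median(np.r_[lab[y0,x0:x1],lab[y1,x0:x1],lab[y0:y1,x0],lab[y0:y1,x1]],0)
        d=lab-bg; m=(np.abs(d[...,1])+np.abs(d[...,2])+np.maximum(d[...,0],0)*.7>14).astype(np.uint8)
        m=cv2.morphologyEx(m,cv2.MORPH_CLOSE,np.ones((5,5)))
        print(cam,n); [print("  ",*q) for q in blobs(c,b,m,z)]
c=bot.camera("scene")
print(pix(c,[[.438,-.194,.05],[.438,-.194,0],[.575,-.326,0],[.4759,.0905,.012],[.6622,.1118,.012]]).round(1))
E
python3 m2.py
```

```text
top pegA
   [608.9 357.9] [18.7 88.7] 8.5 (174, 195, 12, 40)
top pegB
   [472.4 365.1] [18.9 86.6] 177.2 (169, 256, 12, 41)
top cup
   [ 432.8 -184.5] [31.5 35.8] 12.0 (428, 275, 17, 18)
top brush
   [ 574.7 -328.1] [53.3 93.5] 170.6 (479, 198, 26, 43)
scene pegA
   [463.8 361.4] [19.  89.5] 177.9 (448, 296, 36, 26)
scene pegB
   [600.7 354.3] [18.5 90.2] 8.7 (400, 328, 34, 35)
scene cup
scene brush
   [ 567.3 -315.7] [ 97.8 144.1] 78.7 (181, 175, 45, 29)
[[277.1 176. ]
 [277.9 194.2]
 [199.7 194.9]
 [354.  246.8]
 [293.8 292.9]]
```

```bash
cat > plan.py <<'E'
# legs: cur pose -> list of targets (m, deg); prints tool-frame shift after turning, and the turn (rad)
import sys; from workcell import bot; import numpy as np
from scipy.spatial.transform import Rotation as R
o=bot.get_obs(); p=np.array(o["ee_pos"]); w=o["tcp_rot"][2]
print("t",round(o["time"],2),p.round(4),np.round(o["tcp_rot"],2),"q6",round(o["q"][5],1),"op",round(o["opening"],4),"F",round(o["grasp_force"],1))
for a in sys.argv[1:]:
    x,y,z,v=map(float,a.split(","))
    t=-np.radians((v-w+180)%360-180); Rw=R.from_euler("xyz",[180,0,v],degrees=True)
    d=Rw.inv().apply(np.array([x,y,z])-p); n=int(np.ceil(np.linalg.norm(d)/.0415)); m=int(np.ceil(abs(t)/.124))
    print(a,"turn",round(t,4),f"/{m}=",round(t/max(m,1),4),"shift",d.round(4),f"/{n}=",(d/n).round(4)); p=np.array([x,y,z]); w=v
E
python3 plan.py .4708,.3638,.08,177.5 .4708,.3638,.0085,177.5 .4708,.3638,.09,177.5 .4511,.0876,.09,96.6 .4511,.0876,.0165,96.6 .4511,.0876,.09,96.6 .6068,.3565,.08,188.6 .6068,.3565,.0085,188.6 .6068,.3565,.09,188.6 .5007,.0934,.09,96.6 .5007,.0934,.0165,96.6
```

```text
t 0.3 [0.2059 0.5099 0.2311] [-179.97    0.    158.01] q6 90.0 op 0.0856 F 0.0
.4708,.3638,.08,177.5 turn -0.3402 /3= -0.1134 shift [-0.271  -0.1344  0.1511] /9= [-0.0301 -0.0149  0.0168]
.4708,.3638,.0085,177.5 turn -0.0 /0= -0.0 shift [ 0.     -0.      0.0715] /2= [ 0.     -0.      0.0358]
.4708,.3638,.09,177.5 turn -0.0 /0= -0.0 shift [ 0.      0.     -0.0815] /2= [ 0.      0.     -0.0407]
.4511,.0876,.09,96.6 turn 1.412 /12= 0.1177 shift [-0.2721 -0.0513 -0.    ] /7= [-0.0389 -0.0073 -0.    ]
.4511,.0876,.0165,96.6 turn -0.0 /0= -0.0 shift [ 0.     -0.      0.0735] /2= [ 0.     -0.      0.0368]
.4511,.0876,.09,96.6 turn -0.0 /0= -0.0 shift [-0.      0.     -0.0735] /2= [-0.      0.     -0.0368]
.6068,.3565,.08,188.6 turn -1.6057 /13= -0.1235 shift [-0.1942  0.2426  0.01  ] /8= [-0.0243  0.0303  0.0013]
.6068,.3565,.0085,188.6 turn -0.0 /0= -0.0 shift [ 0.     -0.      0.0715] /2= [ 0.     -0.      0.0357]
.6068,.3565,.09,188.6 turn -0.0 /0= -0.0 shift [ 0.      0.     -0.0815] /2= [ 0.      0.     -0.0407]
.5007,.0934,.09,96.6 turn 1.6057 /13= 0.1235 shift [-0.2492 -0.1356 -0.    ] /7= [-0.0356 -0.0194 -0.    ]
.5007,.0934,.0165,96.6 turn -0.0 /0= -0.0 shift [ 0.     -0.      0.0735] /2= [ 0.     -0.      0.0368]
```

Emit:
{"name": "play_rows", "arguments": {"steps": [[[0,0,0,-0.1134],[0,0,0,-0.1134],[0,0,0,-0.1134],[-0.0301,-0.0149,0.0168,0],[-0.0301,-0.0149,0.0168,0]]], "gripper": 0.045, "squeeze": 30}}

```text
time: 0.72
ee_pos: [0.2647, 0.4782, 0.198]
tcp_rot: [179.9, 0.0, 177.7]
wrist_force: [0.8, 0.8, -0.2]
opening: 0.045
grasp_force: 0.0
```

Emit:
{"name": "play_rows", "arguments": {"steps": [[[-0.0301,-0.0149,0.0168,0],[-0.0301,-0.0149,0.0168,0],[-0.0301,-0.0149,0.0168,0],[-0.0301,-0.0149,0.0168,0],[-0.0301,-0.0149,0.0168,0]]]}}

```text
time: 1.13
ee_pos: [0.4131, 0.3955, 0.1129]
tcp_rot: [180.0, 0.0, 177.5]
wrist_force: [-0.6, 1.0, 0.0]
opening: 0.045
grasp_force: 0.0
```

Emit:
{"name": "play_rows", "arguments": {"steps": [[[-0.0301,-0.0149,0.0168,0],[-0.0301,-0.0149,0.0168,0],[0,0,0,0],[0,0,0,0],[0,0,0,0]]]}}

```text
time: 1.55
ee_pos: [0.4706, 0.3642, 0.0802]
tcp_rot: [180.0, -0.0, 177.5]
wrist_force: [-0.0, 0.7, 0.2]
opening: 0.0455
grasp_force: 0.0
```

```bash
python3 plan.py .4708,.3638,.0085,177.5
```

```text
t 1.55 [0.4706 0.3642 0.0802] [ 1.8000e+02 -2.0000e-02  1.7747e+02] q6 40.3 op 0.0455 F 0.0
.4708,.3638,.0085,177.5 turn -0.0006 /1= -0.0006 shift [-0.0002 -0.0004  0.0717] /2= [-0.0001 -0.0002  0.0358]
```

Precise tracking. Descend, grip, lift.

Emit:
{"name": "play_rows", "arguments": {"steps": [[[0,0,0.025,0],[0,0,0.025,0],[0,0,0.0215,0],[0,0,0,0],[0,0,0,0]]]}}

```text
time: 1.97
ee_pos: [0.4696, 0.3647, 0.0089]
tcp_rot: [-180.0, -0.0, 177.6]
wrist_force: [-0.2, -0.1, 1.2]
opening: 0.0453
grasp_force: 0.0
```

Emit:
{"name": "play_rows", "arguments": {"steps": [[[0,0,0,0],[0,0,0,0],[0,0,0,0],[0,0,0,0],[0,0,0,0]]], "gripper": 0.01}}

```text
time: 2.38
ee_pos: [0.4715, 0.3652, 0.0109]
tcp_rot: [179.9, 0.1, 177.5]
wrist_force: [-2.5, 0.8, 7.9]
opening: 0.017
grasp_force: 29.4
```

Emit:
{"name": "play_rows", "arguments": {"steps": [[[0,0,0,0],[0,0,0,0],[0,0,-0.02,0],[0,0,-0.03,0],[0,0,-0.0315,0]]]}}

```text
time: 2.8
ee_pos: [0.4703, 0.3638, 0.091]
tcp_rot: [-180.0, -0.1, 177.5]
wrist_force: [0.5, -0.2, 1.0]
opening: 0.0164
grasp_force: 29.5
```

```bash
python3 plan.py .4511,.0876,.09,96.6; python3 - <<'E'
from workcell import bot
import cv2
a=bot.camera("top")["img"][180:330,120:270]; b=bot.camera("scene")["img"][220:400,390:570]
cv2.imwrite("pics/g1.png",cv2.hconcat([cv2.resize(a,(400,400)),cv2.resize(b,(400,400))]))
E
```

```text
t 2.8 [0.4703 0.3638 0.091 ] [-1.7995e+02 -5.0000e-02  1.7750e+02] q6 40.2 op 0.0164 F 29.5
.4511,.0876,.09,96.6 turn 1.4119 /12= 0.1177 shift [-0.2722 -0.0508  0.001 ] /7= [-0.0389 -0.0073  0.0001]
```

View pics/g1.png

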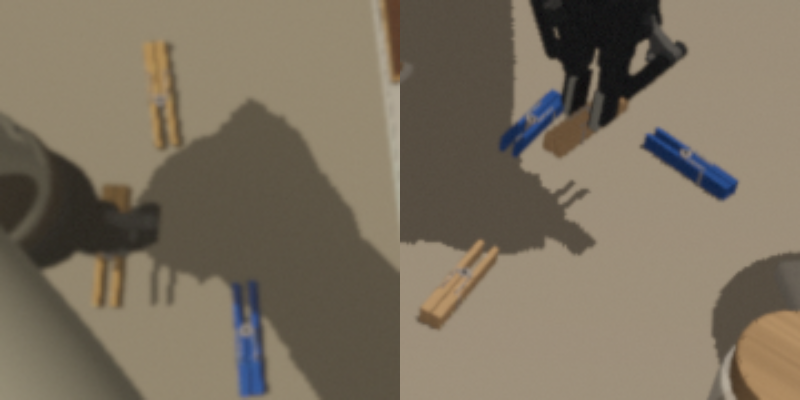

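The peg is held level between the pads, in both the top and scene crops. Carry it to the near half of the ridged insert.

Emit:
{"name": "play_rows", "arguments": {"steps": [[[0,0,0,0.1177],[0,0,0,0.1177],[0,0,0,0.1177],[0,0,0,0.1177],[0,0,0,0.1177]]]}}

```text
time: 3.32
ee_pos: [0.4709, 0.3643, 0.0905]
tcp_rot: [180.0, 0.0, 143.4]
wrist_force: [0.1, -0.2, -0.1]
opening: 0.0164
grasp_force: 29.5
```

Emit:
{"name": "play_rows", "arguments": {"steps": [[[0,0,0,0.1177],[0,0,0,0.1177],[0,0,0,0.1177],[0,0,0,0.1177],[0,0,0,0.1177]]]}}

```text
time: 3.73
ee_pos: [0.4709, 0.3643, 0.0905]
tcp_rot: [180.0, -0.0, 109.7]
wrist_force: [-0.6, -0.4, -0.1]
opening: 0.0168
grasp_force: 29.5
```

Emit:
{"name": "play_rows", "arguments": {"steps": [[[0,0,0,0.1177],[0,0,0,0.1177],[-0.0389,-0.0073,0,0],[-0.0389,-0.0073,0,0],[-0.0389,-0.0073,0,0]]]}}

```text
time: 4.15
ee_pos: [0.462, 0.2449, 0.09]
tcp_rot: [180.0, 0.0, 96.7]
wrist_force: [1.9, -1.1, 0.1]
opening: 0.0166
grasp_force: 29.5
```

Emit:
{"name": "play_rows", "arguments": {"steps": [[[-0.0389,-0.0073,0,0],[-0.0389,-0.0073,0,0],[-0.0389,-0.0073,0,0],[-0.0389,-0.0073,0,0],[0,0,0,0]]]}}

```text
time: 4.57
ee_pos: [0.4507, 0.0827, 0.0907]
tcp_rot: [180.0, 0.1, 96.3]
wrist_force: [-0.2, 0.3, -0.8]
opening: 0.0165
grasp_force: 29.5
```

Emit:
{"name": "play_rows", "arguments": {"steps": [[[0,0,0,0],[0,0,0.01,0],[0,0,0.02,0],[0,0,0.01,0],[0,0,0,0]]]}}

```text
time: 4.98
ee_pos: [0.4496, 0.0887, 0.0472]
tcp_rot: [-179.8, 0.0, 96.7]
wrist_force: [-0.9, -0.2, 0.3]
opening: 0.0164
grasp_force: 29.5
```

```bash
python3 plan.py .4511,.0876,.018,96.6; python3 - <<'E'
from workcell import bot
import cv2
a=bot.camera("top")["img"][150:310,240:400]; b=bot.camera("scene")["img"][190:350,250:410]
cv2.imwrite("pics/g2.png",cv2.hconcat([cv2.resize(a,(400,400)),cv2.resize(b,(400,400))]))
E
```

```text
t 4.98 [0.4496 0.0887 0.0472] [-1.7975e+02  1.0000e-02  9.6690e+01] q6 94.5 op 0.0164 F 29.5
.4511,.0876,.018,96.6 turn 0.0015 /1= 0.0015 shift [-0.0012  0.0014  0.0292] /1= [-0.0012  0.0014  0.0292]
```

View pics/g2.png

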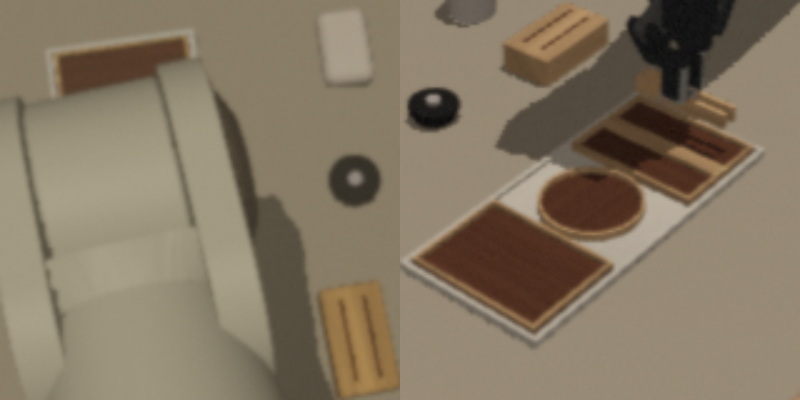

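The peg hangs above the near half at right crop (690,100), lined up with the ridge. Lower and release.

Emit:
{"name": "play_rows", "arguments": {"steps": [[[0,0,0.015,0],[0,0,0.012,0],[0,0,0.005,0],[0,0,0,0],[0,0,0,0]]]}}

```text
time: 5.5
ee_pos: [0.4512, 0.088, 0.0182]
tcp_rot: [-180.0, 0.0, 96.6]
wrist_force: [0.4, 0.2, -0.8]
opening: 0.0166
grasp_force: 31.7
```

Emit:
{"name": "play_rows", "arguments": {"steps": [[[0,0,0,0],[0,0,0,0],[0,0,0,0],[0,0,0,0],[0,0,0,0]]], "gripper": 0.03}}

```text
time: 5.92
ee_pos: [0.4512, 0.0878, 0.0182]
tcp_rot: [180.0, -0.0, 96.6]
wrist_force: [0.3, 0.2, 0.3]
opening: 0.03
grasp_force: 0.0
```

Emit:
{"name": "play_rows", "arguments": {"steps": [[[0,0,-0.015,0],[0,0,-0.025,0],[0,0,-0.032,0],[0,0,0,0],[0,0,0,0]]]}}

```text
time: 6.33
ee_pos: [0.4523, 0.088, 0.0919]
tcp_rot: [179.8, -0.0, 96.6]
wrist_force: [-0.8, 0.1, -1.2]
opening: 0.03
grasp_force: 0.0
```

```bash
python3 plan.py .6068,.3565,.08,188.6
```

```text
t 6.33 [0.4523 0.088  0.0919] [ 1.798e+02 -2.000e-02  9.657e+01] q6 94.4 op 0.03 F 0.0
.6068,.3565,.08,188.6 turn -1.6061 /13= -0.1235 shift [-0.1929  0.2423  0.0119] /8= [-0.0241  0.0303  0.0015]
```

Emit:
{"name": "play_rows", "arguments": {"steps": [[[0,0,0,-0.1235],[0,0,0,-0.1235],[0,0,0,-0.1235],[0,0,0,-0.1235],[0,0,0,-0.1235]]], "gripper": 0.045}}

```text
time: 6.75
ee_pos: [0.4506, 0.0877, 0.0888]
tcp_rot: [-179.9, -0.1, 132.3]
wrist_force: [-0.3, 0.4, 0.2]
opening: 0.0451
grasp_force: 0.0
```

Emit:
{"name": "play_rows", "arguments": {"steps": [[[0,0,0,-0.1235],[0,0,0,-0.1235],[0,0,0,-0.1235],[0,0,0,-0.1235],[0,0,0,-0.1235]]]}}

```text
time: 7.17
ee_pos: [0.4506, 0.0877, 0.0888]
tcp_rot: [-180.0, -0.1, 167.7]
wrist_force: [-0.5, -0.1, 0.1]
opening: 0.0451
grasp_force: 0.0
```

Emit:
{"name": "play_rows", "arguments": {"steps": [[[0,0,0,-0.1235],[0,0,0,-0.1235],[0,0,0,-0.1235],[-0.0243,0.0303,0.0013,0],[-0.0243,0.0303,0.0013,0]]]}}

```text
time: 7.58
ee_pos: [0.4901, 0.1548, 0.0868]
tcp_rot: [-180.0, -0.0, -171.5]
wrist_force: [1.9, -0.3, 1.1]
opening: 0.0449
grasp_force: 0.0
```

Emit:
{"name": "play_rows", "arguments": {"steps": [[[-0.0243,0.0303,0.0013,0],[-0.0243,0.0303,0.0013,0],[-0.0243,0.0303,0.0013,0],[-0.0243,0.0303,0.0013,0],[-0.0243,0.0303,0.0013,0]]]}}

```text
time: 8.0
ee_pos: [0.5879, 0.3244, 0.0792]
tcp_rot: [-180.0, -0.1, -171.4]
wrist_force: [-0.2, -0.3, 1.1]
opening: 0.0448
grasp_force: 0.0
```

Emit:
{"name": "play_rows", "arguments": {"steps": [[[-0.0243,0.0303,0.0013,0],[0,0,0,0],[0,0,0,0],[0,0,0,0],[0,0,0,0]]]}}

```text
time: 8.42
ee_pos: [0.6069, 0.3556, 0.0796]
tcp_rot: [-180.0, -0.0, -171.5]
wrist_force: [0.9, 0.2, 0.4]
opening: 0.045
grasp_force: 0.0
```

```bash
python3 plan.py .6068,.3565,.0085,188.6; python3 - <<'E'
from workcell import bot
import cv2
a=bot.camera("top")["img"][150:310,140:360]; b=bot.camera("scene")["img"][190:350,250:470]
cv2.imwrite("pics/g3.png",cv2.vconcat([cv2.resize(a,(412,300)),cv2.resize(b,(412,300))]))
E
```

```text
t 8.42 [0.6069 0.3556 0.0796] [-1.7998e+02 -3.0000e-02 -1.7147e+02] q6 21.8 op 0.045 F 0.0
.6068,.3565,.0085,188.6 turn -0.0012 /1= -0.0012 shift [-0.0001  0.0009  0.0711] /2= [-0.      0.0005  0.0356]
```

View pics/g3.png

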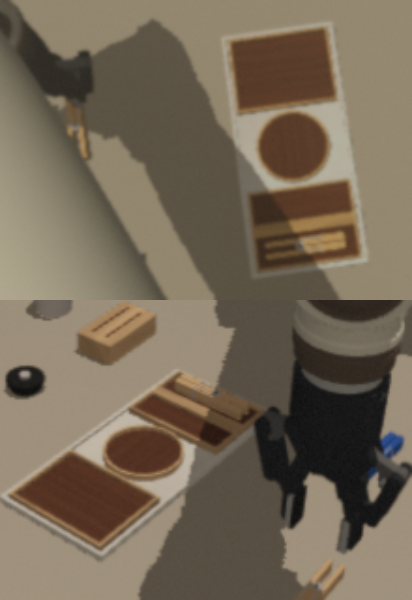

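Peg B lies lengthwise in the near half (upper picture, 305,245), and the gripper is over peg A. Grip A.

Emit:
{"name": "play_rows", "arguments": {"steps": [[[0,0.0005,0.025,0],[0,0,0.025,0],[0,0,0.0205,0],[0,0,0,0],[0,0,0,0]]]}}

```text
time: 8.93
ee_pos: [0.6066, 0.356, 0.0093]
tcp_rot: [-180.0, -0.1, -171.5]
wrist_force: [-0.4, 0.4, 0.9]
opening: 0.0448
grasp_force: 0.0
```

Emit:
{"name": "play_rows", "arguments": {"steps": [[[0,0,0,0],[0,0,0,0],[0,0,0,0],[0,0,0,0],[0,0,0,0]]], "gripper": 0.01}}

```text
time: 9.35
ee_pos: [0.6082, 0.3574, 0.0118]
tcp_rot: [179.9, 0.2, -171.4]
wrist_force: [-0.9, -1.2, 7.1]
opening: 0.0168
grasp_force: 29.4
```

Emit:
{"name": "play_rows", "arguments": {"steps": [[[0,0,0,0],[0,0,0,0],[0,0,-0.02,0],[0,0,-0.03,0],[0,0,-0.0305,0]]]}}

```text
time: 9.77
ee_pos: [0.6068, 0.3567, 0.0906]
tcp_rot: [-180.0, -0.1, -171.4]
wrist_force: [0.3, 0.1, -0.6]
opening: 0.0162
grasp_force: 29.4
```

```bash
python3 plan.py .5007,.0934,.09,96.6
```

```text
t 9.77 [0.6068 0.3567 0.0906] [-1.7998e+02 -5.0000e-02 -1.7143e+02] q6 21.9 op 0.0162 F 29.4
.5007,.0934,.09,96.6 turn 1.6051 /13= 0.1235 shift [-0.2494 -0.1357  0.0006] /7= [-0.0356 -0.0194  0.0001]
```

Emit:
{"name": "play_rows", "arguments": {"steps": [[[0,0,0,0.1235],[0,0,0,0.1235],[0,0,0,0.1235],[0,0,0,0.1235],[0,0,0,0.1235]]]}}

```text
time: 10.18
ee_pos: [0.6075, 0.3572, 0.0908]
tcp_rot: [179.9, 0.0, 152.8]
wrist_force: [-0.6, -0.3, -0.1]
opening: 0.0165
grasp_force: 29.4
```

Emit:
{"name": "play_rows", "arguments": {"steps": [[[0,0,0,0.1235],[0,0,0,0.1235],[0,0,0,0.1235],[0,0,0,0.1235],[0,0,0,0.1235]]]}}

```text
time: 10.6
ee_pos: [0.6075, 0.3572, 0.0908]
tcp_rot: [179.9, -0.0, 117.5]
wrist_force: [0.8, 0.3, -1.5]
opening: 0.0168
grasp_force: 29.4
```

Emit:
{"name": "play_rows", "arguments": {"steps": [[[0,0,0,0.1235],[0,0,0,0.1235],[0,0,0,0.1235],[-0.0356,-0.0194,0,0],[-0.0356,-0.0194,0,0]]]}}

```text
time: 11.02
ee_pos: [0.5766, 0.2823, 0.0888]
tcp_rot: [-180.0, 0.0, 96.7]
wrist_force: [-0.9, -1.0, 0.2]
opening: 0.0169
grasp_force: 29.5
```

Emit:
{"name": "play_rows", "arguments": {"steps": [[[-0.0356,-0.0194,0,0],[-0.0356,-0.0194,0,0],[-0.0356,-0.0194,0,0],[-0.0356,-0.0194,0,0],[-0.0356,-0.0194,0,0]]]}}

```text
time: 11.43
ee_pos: [0.5002, 0.0925, 0.0907]
tcp_rot: [179.9, -0.0, 96.6]
wrist_force: [0.9, -0.2, -0.0]
opening: 0.0164
grasp_force: 29.5
```

Emit:
{"name": "play_rows", "arguments": {"steps": [[[0,0,0,0],[0,0,0.01,0],[0,0,0.02,0],[0,0,0.01,0],[0,0,0,0]]]}}

```text
time: 11.85
ee_pos: [0.4997, 0.0944, 0.047]
tcp_rot: [-179.8, 0.0, 96.6]
wrist_force: [0.4, 0.6, 0.1]
opening: 0.0168
grasp_force: 29.5
```

Emit:
{"name": "play_rows", "arguments": {"steps": [[[0,0,0,0],[0,0,0,0],[0,0,0,0],[0,0,0,0],[0,0,0,0]]]}}

```text
time: 12.27
ee_pos: [0.5012, 0.0941, 0.0502]
tcp_rot: [179.9, -0.0, 96.6]
wrist_force: [0.3, -0.2, -0.1]
opening: 0.0167
grasp_force: 29.5
```

```bash
python3 plan.py .5007,.0934,.0185,96.6
```

```text
t 12.27 [0.5012 0.0941 0.0502] [ 1.7995e+02 -1.0000e-02  9.6590e+01] q6 94.0 op 0.0167 F 29.5
.5007,.0934,.0185,96.6 turn -0.0001 /1= -0.0001 shift [-0.0006 -0.0006  0.0317] /1= [-0.0006 -0.0006  0.0317]
```

Emit:
{"name": "play_rows", "arguments": {"steps": [[[0,0,0.015,0],[0,0,0.012,0],[0,0,0.0045,0],[0,0,0,0],[0,0,0,0]]]}}

```text
time: 12.68
ee_pos: [0.5007, 0.0938, 0.018]
tcp_rot: [-180.0, 0.0, 96.6]
wrist_force: [1.1, -0.2, -0.5]
opening: 0.016
grasp_force: 32.8
```

Emit:
{"name": "play_rows", "arguments": {"steps": [[[0,0,0,0],[0,0,0,0],[0,0,0,0],[0,0,0,0],[0,0,0,0]]], "gripper": 0.03}}

```text
time: 13.1
ee_pos: [0.5008, 0.0939, 0.0182]
tcp_rot: [-180.0, -0.0, 96.6]
wrist_force: [0.5, 0.1, -0.1]
opening: 0.0299
grasp_force: 0.0
```

Emit:
{"name": "play_rows", "arguments": {"steps": [[[0,0,-0.015,0],[0,0,-0.035,0],[0,0,-0.04,0],[0,0,-0.0215,0],[0,0,0,0]]]}}

```text
time: 13.52
ee_pos: [0.5031, 0.0943, 0.1353]
tcp_rot: [179.6, -0.0, 96.6]
wrist_force: [1.4, -0.1, -0.5]
opening: 0.0298
grasp_force: 0.0
```

```bash
python3 plan.py .575,-.326,.13,174 .575,-.326,.004,174 .575,-.326,.13,174 .6622,.1118,.13,96.6 .6622,.1118,.012,96.6
```

```text
t 13.52 [0.5031 0.0943 0.1353] [ 1.7955e+02 -3.0000e-02  9.6580e+01] q6 94.0 op 0.0298 F 0.0
.575,-.326,.13,174 turn -1.3513 /11= -0.1228 shift [-0.1155 -0.4105  0.0053] /11= [-0.0105 -0.0373  0.0005]
.575,-.326,.004,174 turn -0.0 /0= -0.0 shift [ 0.    -0.     0.126] /4= [ 0.     -0.      0.0315]
.575,-.326,.13,174 turn -0.0 /0= -0.0 shift [ 0.     0.    -0.126] /4= [ 0.      0.     -0.0315]
.6622,.1118,.13,96.6 turn 1.3509 /11= 0.1228 shift [0.4249 0.1369 0.    ] /11= [0.0386 0.0124 0.    ]
.6622,.1118,.012,96.6 turn -0.0 /0= -0.0 shift [ 0.    -0.     0.118] /3= [ 0.     -0.      0.0393]
```

Emit:
{"name": "play_rows", "arguments": {"steps": [[[0,0,0,-0.1228],[0,0,0,-0.1228],[0,0,0,-0.1228],[0,0,0,-0.1228],[0,0,0,-0.1228]]], "gripper": 0.076}}

```text
time: 13.93
ee_pos: [0.5007, 0.0938, 0.1292]
tcp_rot: [-180.0, -0.0, 132.1]
wrist_force: [0.0, 0.2, -1.2]
opening: 0.0759
grasp_force: 0.0
```

Emit:
{"name": "play_rows", "arguments": {"steps": [[[0,0,0,-0.1228],[0,0,0,-0.1228],[0,0,0,-0.1228],[0,0,0,-0.1228],[0,0,0,-0.1228]]]}}

```text
time: 14.35
ee_pos: [0.5007, 0.0938, 0.1291]
tcp_rot: [-180.0, -0.0, 167.3]
wrist_force: [-0.7, 0.1, -0.1]
opening: 0.0761
grasp_force: 0.0
```

Emit:
{"name": "play_rows", "arguments": {"steps": [[[0,0,0,-0.1228],[-0.0105,-0.0373,0,0],[-0.0105,-0.0373,0,0],[-0.0105,-0.0373,0,0],[-0.0105,-0.0373,0,0]]]}}

```text
time: 14.77
ee_pos: [0.5268, -0.0604, 0.1293]
tcp_rot: [-180.0, -0.0, 174.0]
wrist_force: [1.1, 0.1, -0.4]
opening: 0.0757
grasp_force: 0.0
```

Emit:
{"name": "play_rows", "arguments": {"steps": [[[-0.0105,-0.0373,0,0],[-0.0105,-0.0373,0,0],[-0.0105,-0.0373,0,0],[-0.0105,-0.0373,0,0],[-0.0105,-0.0373,0,0]]]}}

```text
time: 15.18
ee_pos: [0.5594, -0.2519, 0.1291]
tcp_rot: [180.0, -0.0, 174.0]
wrist_force: [0.9, 0.5, 0.6]
opening: 0.0761
grasp_force: 0.0
```

Emit:
{"name": "play_rows", "arguments": {"steps": [[[-0.0105,-0.0373,0,0],[-0.0105,-0.0373,0,0],[0,0,0,0],[0,0,0,0],[0,0,0,0]]]}}

```text
time: 15.6
ee_pos: [0.5723, -0.326, 0.1289]
tcp_rot: [180.0, -0.1, 173.9]
wrist_force: [0.6, -0.1, -0.5]
opening: 0.076
grasp_force: 0.0
```

```bash
python3 plan.py .575,-.326,.06,174; python3 - <<'E'
from workcell import bot
import cv2
a=bot.camera("top")["img"][150:310,240:520]; b=bot.camera("scene")["img"][100:300,150:430]
cv2.imwrite("pics/g4.png",cv2.vconcat([cv2.resize(a,(490,280)),cv2.resize(b,(490,320))]))
E
```

```text
t 15.6 [ 0.5723 -0.326   0.1289] [ 1.7995e+02 -7.0000e-02  1.7394e+02] q6 -23.6 op 0.076 F 0.0
.575,-.326,.06,174 turn -0.001 /1= -0.001 shift [-0.0027  0.0003  0.0689] /2= [-0.0013  0.0001  0.0345]
```

View pics/g4.png

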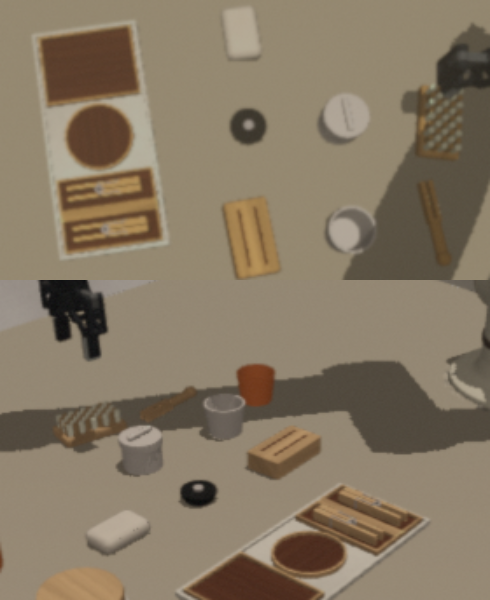

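Both pegs lie in their halves, and the brush, cup and look-alikes are untouched. The gripper is above the brush; descend and grip.

Emit:
{"name": "play_rows", "arguments": {"steps": [[[-0.0027,0,0.025,0],[0,0,0.03,0],[0,0,0.025,0],[0,0,0,0],[0,0,0,0]]]}}

```text
time: 16.12
ee_pos: [0.5748, -0.325, 0.0493]
tcp_rot: [179.9, -0.1, 174.1]
wrist_force: [0.6, -0.2, 0.5]
opening: 0.0758
grasp_force: 0.0
```

Emit:
{"name": "play_rows", "arguments": {"steps": [[[0,0,0.015,0],[0,0,0.015,0],[0,0,0.015,0],[0,0,0,0],[0,0,0,0]]]}}

```text
time: 16.53
ee_pos: [0.5758, -0.3264, 0.0065]
tcp_rot: [-180.0, 0.1, 174.0]
wrist_force: [0.1, 0.5, -0.3]
opening: 0.0761
grasp_force: 0.0
```

Emit:
{"name": "play_rows", "arguments": {"steps": [[[0,0,0,0],[0,0,0,0],[0,0,0,0],[0,0,0,0],[0,0,0,0]]], "gripper": 0.04, "squeeze": 40}}

```text
time: 16.95
ee_pos: [0.5764, -0.327, 0.0073]
tcp_rot: [-179.9, 0.2, 174.0]
wrist_force: [-0.2, 1.7, 7.2]
opening: 0.0505
grasp_force: 41.2
```

Emit:
{"name": "play_rows", "arguments": {"steps": [[[0,0,0,0],[0,0,0,0],[0,0,-0.01,0],[0,0,-0.02,0],[0,0,-0.02,0]]]}}

```text
time: 17.37
ee_pos: [0.575, -0.3264, 0.0558]
tcp_rot: [180.0, -0.0, 174.0]
wrist_force: [-0.3, 0.1, 0.1]
opening: 0.0503
grasp_force: 42.0
```

```bash
python3 plan.py .6622,.1118,.13,96.6; python3 - <<'E'
from workcell import bot
import cv2
a=bot.camera("top")["img"][150:310,400:560]; b=bot.camera("scene")["img"][100:260,130:290]
cv2.imwrite("pics/g5.png",cv2.hconcat([cv2.resize(a,(400,400)),cv2.resize(b,(400,400))]))
E
```

```text
t 17.37 [ 0.575  -0.3264  0.0558] [ 1.7998e+02 -5.0000e-02  1.7397e+02] q6 -23.6 op 0.0503 F 42.0
.6622,.1118,.13,96.6 turn 1.3504 /11= 0.1228 shift [ 0.4253  0.137  -0.0742] /11= [ 0.0387  0.0125 -0.0067]
```

View pics/g5.png

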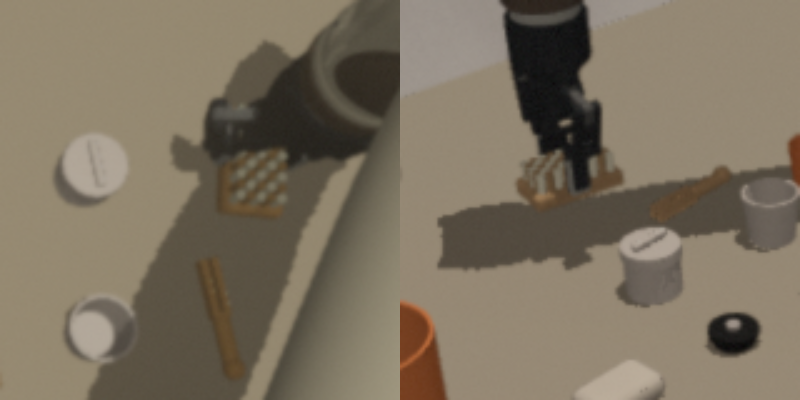

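The brush is held by its wooden back, bristles up, clear of the worktop. Lift and carry it to the plain insert.

Emit:
{"name": "play_rows", "arguments": {"steps": [[[0,0,-0.037,0],[0,0,-0.037,0],[0,0,0,0.1228],[0,0,0,0.1228],[0,0,0,0.1228]]]}}

```text
time: 17.88
ee_pos: [0.5756, -0.3268, 0.1298]
tcp_rot: [-180.0, 0.1, 152.5]
wrist_force: [-1.1, 0.3, -1.6]
opening: 0.0507
grasp_force: 42.1
```

Emit:
{"name": "play_rows", "arguments": {"steps": [[[0,0,0,0.1228],[0,0,0,0.1228],[0,0,0,0.1228],[0,0,0,0.1228],[0,0,0,0.1228]]]}}

```text
time: 18.3
ee_pos: [0.5752, -0.3265, 0.1287]
tcp_rot: [-180.0, -0.0, 117.3]
wrist_force: [0.5, 0.4, -0.2]
opening: 0.0502
grasp_force: 42.1
```

Emit:
{"name": "play_rows", "arguments": {"steps": [[[0,0,0,0.1228],[0,0,0,0.1228],[0,0,0,0.1228],[0.0387,0.0125,0,0],[0.0387,0.0125,0,0]]]}}

```text
time: 18.72
ee_pos: [0.5908, -0.2475, 0.1284]
tcp_rot: [-180.0, 0.0, 96.3]
wrist_force: [-0.3, -0.1, -1.7]
opening: 0.0507
grasp_force: 42.1
```

Emit:
{"name": "play_rows", "arguments": {"steps": [[[0.0387,0.0125,0,0],[0.0387,0.0125,0,0],[0.0387,0.0125,0,0],[0.0387,0.0125,0,0],[0.0387,0.0125,0,0]]]}}

```text
time: 19.13
ee_pos: [0.6312, -0.0455, 0.129]
tcp_rot: [180.0, 0.0, 96.6]
wrist_force: [0.6, -0.3, -0.4]
opening: 0.0502
grasp_force: 42.1
```

Emit:
{"name": "play_rows", "arguments": {"steps": [[[0.0387,0.0125,0,0],[0.0387,0.0125,0,0],[0.0387,0.0125,0,0],[0.0387,0.0125,0,0],[0,0,0,0]]]}}

```text
time: 19.55
ee_pos: [0.6635, 0.1189, 0.1282]
tcp_rot: [180.0, -0.1, 96.9]
wrist_force: [1.0, -0.9, -0.7]
opening: 0.0502
grasp_force: 42.1
```

Emit:
{"name": "play_rows", "arguments": {"steps": [[[0,0,0.02,0],[0,0,0.03,0],[0,0,0.025,0],[0,0,0,0],[0,0,0,0]]]}}

```text
time: 19.97
ee_pos: [0.6622, 0.1118, 0.0528]
tcp_rot: [-179.8, 0.0, 96.6]
wrist_force: [-0.3, -0.3, 0.5]
opening: 0.051
grasp_force: 42.1
```

```bash
python3 plan.py .6622,.1118,.0125,96.6; python3 - <<'E'
from workcell import bot
import cv2
a=bot.camera("top")["img"][130:290,220:380]; b=bot.camera("scene")["img"][190:350,230:390]
cv2.imwrite("pics/g6.png",cv2.hconcat([cv2.resize(a,(400,400)),cv2.resize(b,(400,400))]))
E
```

```text
t 19.97 [0.6622 0.1118 0.0528] [-1.7983e+02  1.0000e-02  9.6570e+01] q6 93.0 op 0.051 F 42.1
.6622,.1118,.0125,96.6 turn -0.0004 /1= -0.0004 shift [-0.      0.      0.0403] /1= [-0.      0.      0.0403]
```

View pics/g6.png

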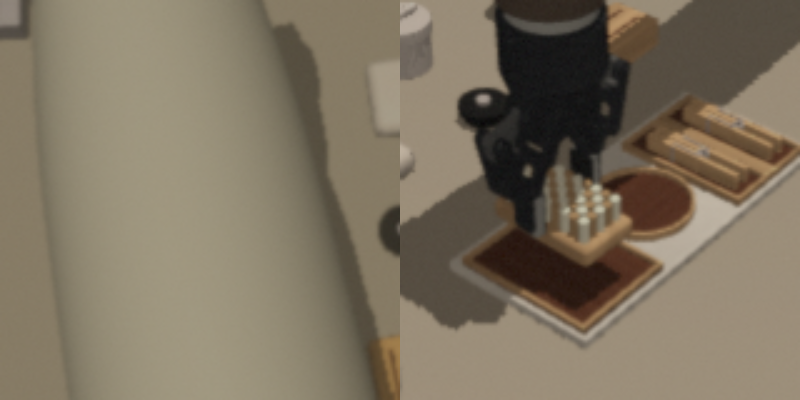

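The brush hangs bristles up and lengthwise over the plain insert. Lower, release, and rise.

Emit:
{"name": "play_rows", "arguments": {"steps": [[[0,0,0.015,0],[0,0,0.015,0],[0,0,0.01,0],[0,0,0,0],[0,0,0,0]]]}}

```text
time: 20.48
ee_pos: [0.6637, 0.1121, 0.0149]
tcp_rot: [179.9, -0.0, 96.6]
wrist_force: [0.9, -0.7, -1.3]
opening: 0.0504
grasp_force: 44.6
```

Emit:
{"name": "play_rows", "arguments": {"steps": [[[0,0,0,0],[0,0,0,0],[0,0,0,0],[0,0,0,0],[0,0,0,0]]], "gripper": 0.062}}

```text
time: 20.9
ee_pos: [0.6632, 0.1121, 0.0139]
tcp_rot: [180.0, -0.0, 96.6]
wrist_force: [0.3, 0.1, -0.0]
opening: 0.062
grasp_force: 0.0
```

Emit:
{"name": "play_rows", "arguments": {"steps": [[[0,0,-0.015,0],[0,0,-0.03,0],[0,0,-0.04,0],[0,0,-0.035,0],[0,0,0,0]]]}}

```text
time: 21.32
ee_pos: [0.6656, 0.1125, 0.1425]
tcp_rot: [179.4, -0.0, 96.6]
wrist_force: [0.9, 0.0, 1.2]
opening: 0.0623
grasp_force: 0.0
```

```bash
python3 plan.py .438,-.194,.13,96.6 .438,-.194,.033,96.6 .438,-.194,.14,96.6 .5693,.1016,.14,96.6
```

```text
t 21.32 [0.6656 0.1125 0.1425] [ 1.7938e+02 -3.0000e-02  9.6580e+01] q6 93.0 op 0.0623 F 0.0
.438,-.194,.13,96.6 turn -0.0004 /1= -0.0004 shift [-0.2783 -0.2614  0.0125] /10= [-0.0278 -0.0261  0.0012]
.438,-.194,.033,96.6 turn -0.0 /0= -0.0 shift [ 0.    -0.     0.097] /3= [ 0.     -0.      0.0323]
.438,-.194,.14,96.6 turn -0.0 /0= -0.0 shift [-0.     0.    -0.107] /3= [-0.      0.     -0.0357]
.5693,.1016,.14,96.6 turn -0.0 /0= -0.0 shift [0.2785 0.1644 0.    ] /8= [0.0348 0.0206 0.    ]
```

Emit:
{"name": "play_rows", "arguments": {"steps": [[[-0.0279,-0.0259,0,0],[-0.0279,-0.0259,0,0],[-0.0279,-0.0259,0,0],[-0.0279,-0.0259,0,0],[-0.0279,-0.0259,0,0]]], "gripper": 0.082}}

```text
time: 21.73
ee_pos: [0.5492, -0.0424, 0.1337]
tcp_rot: [180.0, 0.0, 96.6]
wrist_force: [0.0, -1.0, 0.6]
opening: 0.0822
grasp_force: 0.0
```

Emit:
{"name": "play_rows", "arguments": {"steps": [[[-0.0279,-0.0259,0,0],[-0.0279,-0.0259,0,0],[-0.0279,-0.0259,0,0],[-0.0279,-0.0259,0,0],[-0.0279,-0.0259,0,0]]]}}

```text
time: 22.15
ee_pos: [0.4365, -0.1959, 0.1339]
tcp_rot: [180.0, 0.0, 96.6]
wrist_force: [1.0, -0.2, 0.4]
opening: 0.0822
grasp_force: 0.0
```

Emit:
{"name": "play_rows", "arguments": {"steps": [[[0,0,0,0],[0,0,0,0],[0,0,0,0],[0,0,0.02,0],[0,0,0.02,0]]]}}

```text
time: 22.57
ee_pos: [0.4394, -0.1941, 0.0942]
tcp_rot: [179.9, 0.1, 96.7]
wrist_force: [0.5, -0.7, 0.1]
opening: 0.0819
grasp_force: 0.0
```

```bash
python3 plan.py .438,-.195,.014,96.6; python3 - <<'E'
from workcell import bot
import cv2
a=bot.camera("top")["img"][150:350,220:520]; b=bot.camera("scene")["img"][110:310,150:450]
cv2.imwrite("pics/g7.png",cv2.vconcat([cv2.resize(a,(450,300)),cv2.resize(b,(450,300))]))
E
```

```text
t 22.57 [ 0.4394 -0.1941  0.0942] [1.7987e+02 7.0000e-02 9.6670e+01] q6 59.5 op 0.0819 F 0.0
.438,-.195,.014,96.6 turn 0.0013 /1= 0.0013 shift [-0.0007 -0.0015  0.0802] /2= [-0.0004 -0.0007  0.0401]
```

View pics/g7.png

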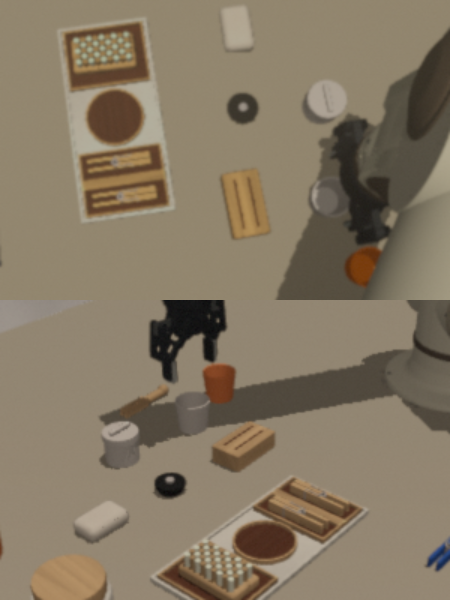

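The brush and pegs sit in their inserts, and the gripper straddles the cup. Descend and grip.

Emit:
{"name": "play_rows", "arguments": {"steps": [[[0,-0.001,0.025,0],[0,0,0.025,0],[0,0,0.02,0],[0,0,0.01,0],[0,0,0,0]]]}}

```text
time: 23.08
ee_pos: [0.4363, -0.1938, 0.0123]
tcp_rot: [-179.9, -0.1, 96.6]
wrist_force: [-0.8, -0.3, -0.3]
opening: 0.0818
grasp_force: 0.0
```

Emit:
{"name": "play_rows", "arguments": {"steps": [[[0,0,0,0],[0,0,0,0],[0,0,0,0],[0,0,0,0],[0,0,0,0]]], "gripper": 0.045, "squeeze": 25}}

```text
time: 23.5
ee_pos: [0.4379, -0.1952, 0.0156]
tcp_rot: [179.8, 0.1, 96.6]
wrist_force: [0.2, 1.3, 7.0]
opening: 0.0535
grasp_force: 25.8
```

Emit:
{"name": "play_rows", "arguments": {"steps": [[[0,0,0,0],[0,0,0,0],[0,0,-0.01,0],[0,0,-0.03,0],[0,0,-0.03,0]]]}}

```text
time: 23.92
ee_pos: [0.4361, -0.1946, 0.0847]
tcp_rot: [-179.9, -0.1, 96.6]
wrist_force: [0.7, -0.4, -0.1]
opening: 0.0538
grasp_force: 26.6
```

```bash
python3 plan.py .438,-.195,.12,96.6 .5693,.1016,.12,96.6; python3 - <<'E'
from workcell import bot
import cv2
a=bot.camera("top")["img"][190:350,360:520]; b=bot.camera("scene")["img"][100:260,170:330]
cv2.imwrite("pics/g8.png",cv2.hconcat([cv2.resize(a,(400,400)),cv2.resize(b,(400,400))]))
E
```

```text
t 23.92 [ 0.4361 -0.1946  0.0847] [-1.7991e+02 -5.0000e-02  9.6570e+01] q6 59.4 op 0.0538 F 26.6
.438,-.195,.12,96.6 turn -0.0005 /1= -0.0005 shift [-0.0007  0.0019 -0.0353] /1= [-0.0007  0.0019 -0.0353]
.5693,.1016,.12,96.6 turn -0.0 /0= -0.0 shift [0.2795 0.1645 0.    ] /8= [0.0349 0.0206 0.    ]
```

View pics/g8.png

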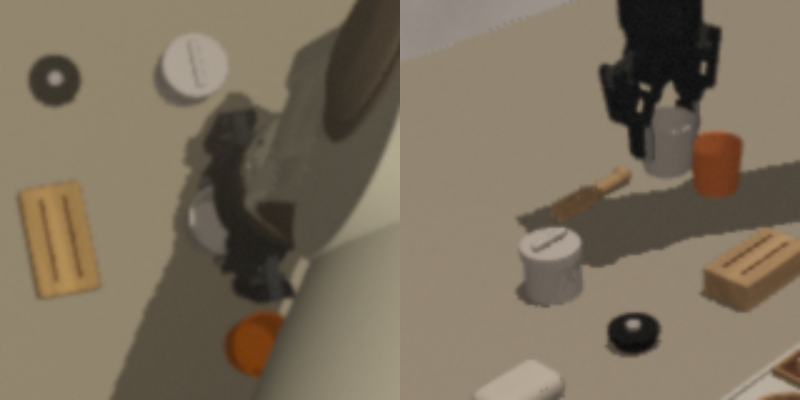

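The cup is held upright and lifted. Carry it to the round insert.

Emit:
{"name": "play_rows", "arguments": {"steps": [[[0,0,-0.036,0],[0.0349,0.0206,0,0],[0.0349,0.0206,0,0],[0.0349,0.0206,0,0],[0.0349,0.0206,0,0]]]}}

```text
time: 24.43
ee_pos: [0.5033, -0.0453, 0.1208]
tcp_rot: [179.9, 0.0, 96.5]
wrist_force: [0.9, -0.7, -0.2]
opening: 0.0537
grasp_force: 26.8
```

Emit:
{"name": "play_rows", "arguments": {"steps": [[[0.0349,0.0206,0,0],[0.0349,0.0206,0,0],[0.0349,0.0206,0,0],[0.0349,0.0206,0,0],[0,0,0,0]]]}}

```text
time: 24.85
ee_pos: [0.5704, 0.107, 0.1195]
tcp_rot: [179.9, -0.1, 96.8]
wrist_force: [1.4, 0.0, 0.2]
opening: 0.0539
grasp_force: 26.9
```

Emit:
{"name": "play_rows", "arguments": {"steps": [[[0,0,0,0],[0,0,0.03,0],[0,0,0.03,0],[0,0,0,0],[0,0,0,0]]]}}

```text
time: 25.27
ee_pos: [0.5673, 0.1002, 0.0592]
tcp_rot: [-179.8, 0.0, 96.5]
wrist_force: [-0.4, -0.3, 0.6]
opening: 0.0536
grasp_force: 26.9
```

Emit:
{"name": "play_rows", "arguments": {"steps": [[[0,0,0,0],[0,0,0,0],[0,0,0,0],[0,0,0,0],[0,0,0,0]]]}}

```text
time: 25.68
ee_pos: [0.5689, 0.1014, 0.0606]
tcp_rot: [179.9, -0.0, 96.6]
wrist_force: [0.0, 0.2, -0.3]
opening: 0.0534
grasp_force: 26.9
```

```bash
python3 plan.py .5693,.1016,.0225,96.6
```

```text
t 25.68 [0.5689 0.1014 0.0606] [179.93  -0.    96.57] q6 93.5 op 0.0534 F 26.9
.5693,.1016,.0225,96.6 turn -0.0005 /1= -0.0005 shift [0.0002 0.0004 0.0381] /1= [0.0002 0.0004 0.0381]
```

Emit:
{"name": "play_rows", "arguments": {"steps": [[[0,0,0.015,0],[0,0,0.012,0],[0,0,0.008,0],[0,0,0.003,0],[0,0,0,0]]]}}

```text
time: 26.1
ee_pos: [0.5681, 0.1014, 0.022]
tcp_rot: [-180.0, -0.0, 96.6]
wrist_force: [-3.9, 0.8, 5.4]
opening: 0.0535
grasp_force: 26.7
```

Emit:
{"name": "play_rows", "arguments": {"steps": [[[0,0,0,0],[0,0,0,0],[0,0,0,0],[0,0,0,0],[0,0,0,0]]], "gripper": 0.068}}

```text
time: 26.52
ee_pos: [0.5685, 0.1014, 0.0215]
tcp_rot: [-180.0, 0.0, 96.6]
wrist_force: [0.7, 0.1, 0.3]
opening: 0.0681
grasp_force: 0.0
```

Emit:
{"name": "play_rows", "arguments": {"steps": [[[0,0,-0.01,0],[0,0,-0.03,0],[0,0,-0.04,0],[0,0,-0.04,0],[0,0,0,0]]]}}

```text
time: 26.93
ee_pos: [0.5713, 0.1019, 0.1511]
tcp_rot: [179.3, -0.0, 96.6]
wrist_force: [1.9, 0.5, 1.8]
opening: 0.0677
grasp_force: 0.0
```

Emit:
{"name": "play_rows", "arguments": {"steps": [[[-0.04,0,0,0],[-0.04,0,0,0],[-0.04,0,0,0],[-0.04,0,0,0],[-0.04,0,0,0]]]}}

```text
time: 27.35
ee_pos: [0.5915, -0.0991, 0.1427]
tcp_rot: [179.9, 0.0, 96.6]
wrist_force: [0.5, 0.2, -0.4]
opening: 0.0681
grasp_force: 0.0
```

Emit:
{"name": "play_rows", "arguments": {"steps": [[[-0.04,0,0,0],[-0.04,0,0,0],[-0.04,0,0,0],[0,0,0,0],[0,0,0,0]]]}}

```text
time: 27.77
ee_pos: [0.6049, -0.2187, 0.1418]
tcp_rot: [-180.0, -0.0, 96.4]
wrist_force: [-0.6, 1.3, -0.4]
opening: 0.0679
grasp_force: 0.0
```

```bash
cat > fin.py <<'E'
from workcell import bot
from h import *
c=bot.camera("top"); im=c["img"]; hsv=cv2.cvtColor(im,cv2.COLOR_BGR2HSV)
ax=np.radians(6.6); T=np.array([[np.cos(ax),np.sin(ax)],[-np.sin(ax),np.cos(ax)]])
print(hsv[228,297],hsv[187,291],hsv[271,303])
v=hsv[...,2]
for n,o,b,z,m in [("split",(475.9,90.5),(276,250,332,292),.022,v>120),("plain",(662.2,111.8),(268,170,316,206),.02,v>110),("round",(569.3,101.6),(275,205,325,250),.057,(hsv[...,1]<70)&(v>110))]:
    for q in blobs(c,b,m,z): print(n,"rel",(T@(q[0]-np.array(o))).round(1),*q)
a=im[150:310,240:520]; b=bot.camera("scene")["img"][130:330,150:430]
cv2.imwrite("pics/g9.png",cv2.vconcat([cv2.resize(a,(490,280)),cv2.resize(b,(490,320))]))
E
python3 fin.py
```

```text
[ 18  35 176] [ 21  81 133] [ 18 129 162]
split rel [-24.4   2.1] [451.4  89.8] [20.3 90.1] 96.5 (281, 273, 44, 15)
split rel [-3.4 -2.8] [472.8  87.3] [ 87.5 116.4] 88.0 (276, 250, 56, 42)
split rel [26.1  3.1] [501.5  96.6] [19.9 90.6] 96.3 (278, 250, 43, 15)
split rel [41.3 23.2] [514.3 118.3] [ 6.5 53.3] 88.0 (276, 250, 26, 4)
plain rel [-43.7 -15.6] [620.6  91.3] [ 6.8 65.5] 88.0 (285, 202, 31, 4)
plain rel [3.9 3.7] [665.7 115.9] [57.3 93.4] 95.5 (268, 170, 43, 29)
round rel [-11.4  -8.9] [559.   91.4] [ 93.6 102.7] 89.3 (275, 205, 50, 45)
```

View pics/g9.png

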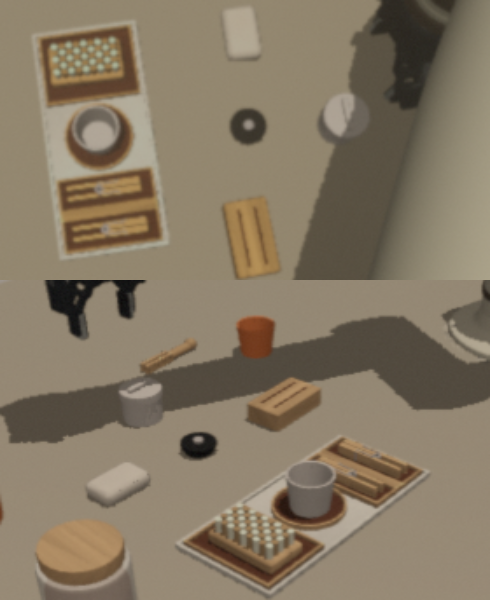

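All four items are placed. The pegs are at −24 and +26 mm from the ridge, the brush is within 4 mm of centre, and the cup foot at (98,135) is centred in the dish at (99,137). The look-alikes are unmoved, so I hand in.

```bash
python3 -c "
from workcell import bot
print(bot.job_done())"
```

```text
the job is handed in; nothing more can be done
None
```

The job is handed in: both spring pegs, the brush and the cup are in their inserts, the look-alikes were left in place, and robot time was about 28 s; the judge returned no verdict.

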